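Empty the soap cutter's catch tray

TASK

Empty the soap cutter's catch tray: pack the two full-length bars into the open lunch box, both lying flat on its floor and not stacked, and set the short end piece aside, balanced flat on the round top of the upturned calabash. The soap is fresh, so set every piece down rather than dropping it. Leave the cup, the pot and the fan where they are.

Things in the scene. Friction and masses are not known exactly. Their poses are not given: they have to be found in the camera images.
- cutter: Fixed grey bench soap cutter with a low steel catch tray joined to it. Origin on the ledge under the tray's centre. The tray measures 142 (x) x 316 (y) mm outside with 3 mm walls and floor, rim 20 mm above the ledge. The machine's housing (up to 160 mm high, 220 x 220 mm) stands past the +y end, centred at x = +30, y = +300 mm; a chute lip, up to 60 mm high, starts at y = +163 mm.
- bar_a: Full-length cream soap bar, 80 (x) x 40 (y) x 25 (z) mm, about 86 g, lying flat in the tray. Origin at its centre.
- bar_b: A second full-length cream soap bar, the same as bar_a. Origin at its centre.
- short_bar: Short end piece of the same cream soap, 54 (x) x 40 (y) x 25 (z) mm, about 58 g, lying flat in the tray. Origin at its centre.
- lunchbox: Loose open pale plastic lunch box with a grey clip on each of its four sides, lid off, 200 (x) x 140 (y) x 60 (z) mm outside with 3 mm walls and floor (clips stand out 8 mm), 450 g. Origin under the centre of its floor, z up.
- calabash: Loose half calabash (brown wooden-looking gourd bowl) lying upside down: a smooth dome, part of a sphere of radius 75 mm, 65 mm high, 149 mm across at its foot, 300 g. Origin under the centre of its foot, z up.
- calabash_top (a point): The highest point of the calabash's dome, 65 mm above the ledge; axes as the calabash's.
- cup: Bystander: blue plastic drinking cup, upright, 76 mm across, 95 mm high. Origin under its centre.
- pot: Bystander: small round terracotta-coloured ceramic pot with a cork stopper, 90 mm across, 94 mm high. Origin under its centre.
- fan: Bystander: folded white plastic fan lying flat, 30 (x) x 200 (y) x 16 (z) mm. Origin under its centre.

How it is judged:
At the end, for the whole second after the job is handed in: Both full bars at rest in the lunch box, flat on its floor (0.15 rad, 5 mm), not stacked; the short bar at rest on the calabash's dome, centre within 25 mm of the top point sideways, tilted less than 0.3 rad; calabash and box upright; pieces never dropped more than 4 cm (x of bar_a in the frame of lunchbox between -0.085 and 0.085 m and y of bar_a in the frame of lunchbox between -0.06 and 0.06 m and z of each of bar_a, bar_b in the frame of lunchbox below 0.02 m and angle between the z axis of each of bar_a, bar_b and the z axis of lunchbox, either way round below 0.15 rad and linear speed of each of bar_a, bar_b, short_bar below 0.02 m/s and x of bar_b in the frame of lunchbox between -0.085 and 0.085 m and y of bar_b in the frame of lunchbox between -0.06 and 0.06 m and horizontal distance between short_bar and calabash_top below 0.025 m and z of short_bar in the frame of calabash_top between 0.006 and 0.017 m and angle between the z axis of short_bar and the z axis of calabash, either way round below 0.3 rad and contact force between short_bar and calabash above 0.2 N and angular speed of short_bar below 0.3 rad/s and angle between each of calabash, lunchbox's own z axis and vertical below 0.1 rad); the robot touches nothing.
It fails at once if the cup, pot or fan is knocked or moved (more than 3 cm) (distance of any of cup, pot, fan from where it was at the start of the episode above 0.03 m).
It fails at once if a piece of soap is dropped or thrown (faster than 0.9 m/s out of the gripper, a fall of about 4 cm) ((linear speed of bar_a above 0.9 m/s and contact force between the fingers and bar_a below 0.1 N) or (linear speed of bar_b above 0.9 m/s and contact force between the fingers and bar_b below 0.1 N) or (linear speed of short_bar above 0.9 m/s and contact force between the fingers and short_bar below 0.1 N)).
It also fails if it takes over 72 s, if anything falls off the work surface, if the arm or the gripper's body presses on something with over 40 N, if the wrist force passes 120 N, or if a joint passes its speed limit or range.

ROBOT

A 6-joint arm with a two-finger parallel gripper is mounted at the origin on the work surface. World frame = base frame: x ahead of the robot, y to its left, z up, the work surface at z = 0. Lengths are in m, angles in rad, forces in N, time in s.
With the tool pointing down it reaches from about 0.25 to 0.775 m from the base axis. Payload 4 kg.
Tool frame: the origin (TCP) lies between the finger pads; the fingertips stand 11 mm ahead of it and the grasp point (between the pads) lies 8 mm behind it (robot.tip_extent is the z of the fingertips in the tool frame, in m); z points along the fingers, y is the line along which they close (so a half turn about z gives the same grasp; the last joint's range is limited). The gripper opens to 94 mm and grips with 3 to 60 N. Pads are 16 mm wide; open, the fingers measure 119 mm over their backs; the gripper's body (75 mm by 177 mm) begins 78 mm behind the grasp point.
Start: joints at [-1.45, 0.087, 1.371, -0, 1.684, -0.103], TCP at [0.122, -0.536, 0.217] pointing down, gripper open.
Joint ranges: [-3.1, 3.1], [-0.76, 2.03], [0.27, 2.55], [-1.08, 4.22], [0.17, 2.65], [-2.57, 2.57]. Speed limits (rad/s): [2.79, 2.79, 3.14, 3.14, 3.14, 3.14].

INTERFACE

Orientations are given as [roll, pitch, yaw] about the fixed x, y, z axes, in that order (R = Rz(yaw) Ry(pitch) Rx(roll)).
In Python, from bench import robot, imaging gives the robot as it stands.
- The arm moves only by the shell command python3 -m pendant 'ROWS'. ROWS is JSON, a list of rows, each a list of 7 numbers: the shift along the world's x, y, z in cm, then the turn, a rotation vector about the world's x, y, z in degrees, then the opening, from 0 (shut) to 1 (fully open). In form: [[dx, dy, dz, ax, ay, az, jaw], ...]. A call has 1 to 8 rows; each row shifts and turns the commanded pose from where the row before left it; what a row does not reach is not made up. A row lasts 1/10 s, in which the tool goes at most 50 mm and 8.59 degrees, less where a joint would pass 70% of its speed; a pose out of reach is approached as far as the arm can. A call is refused whole if a number of a shift passes 5 or a number of a turn 8.59, either way. A call with a gripper value outside its range is refused whole. The fingers move at their own pace and stop on an object; the grip force is fixed at half the most. Time passes only in rows, so rows that do not move let the fingers close. It gives the time, the measured TCP pose, the force, the opening and the grip force at its end, in the units of the state.
- robot.get_obs(): the state, without advancing time (a new reading comes with each control period).
- imaging.snapshot(name): name is "side" or "top"; returns the picture (400x640x3 uint8, red, green, blue); there is no depth.
- imaging.camera_params(name): a dict with "camera_matrix" (3x3 intrinsics, pixels), "R" (3x3) and "t" (3): a world point X has camera coordinates R X + t. Camera axes: x right, y down, z forward; pixel columns grow to the right and rows downward; lengths in m; the calibration is good to about 2 mm. A picture is of the moment at which its call begins. camera_params takes no time and is no camera call.
- robot.close_job(): hands the job in; it is judged then, once.
The state is a dict: "time": time; "joint_positions": joint angles; "qvel": joint speeds; "joint_torque": joint torques, N m; "tool_pos": TCP position; "ee_rot": TCP orientation; "wrist_force": force on the tool from outside, world axes, zero at the start; "wrist_torque": the same for the moment, N m; "width": finger opening in m; "finger_force": force on a finger pad.
Only numpy, scipy, OpenCV 4.12 (cv2) and the standard library are available. Lean on these libraries where they do the work, as an engineer would, in place of code of your own. Each camera call takes 0.05 s, during which the arm holds its last target. There are 200 camera calls.

## Working session

There is one attempt and no reset: what is moved stays moved. The work goes in short steps, Python scripts to look and compute and a shell command to move; the robot and the scene stay as the last step left them, time stands still between calls to the robot, and variables do not carry over. Pictures are saved under pics/ and viewed, at most 10 in all, crops included, and the job is handed in when it is done.

```bash
mkdir -p pics; ls; python3 - <<'E'
from bench import robot, imaging
import cv2
for n in("top","side"):
    cv2.imwrite(f"pics/{n}0.png",imaging.snapshot(n)[:,:,::-1])
    p=imaging.camera_params(n);print(n,p)
print(robot.get_obs())
E
```

```text
pics
top {'camera_matrix': array([[510.16490785,   0.        , 322.67956715],
       [  0.        , 510.16490785, 196.38748438],
       [  0.        ,   0.        ,   1.        ]]), 'R': array([[-0.02481386, -0.99957312, -0.01542267],
       [-0.98156189,  0.02728576, -0.18918708],
       [ 0.18952713,  0.01044385, -0.98181994]]), 't': array([0.02578223, 0.59729705, 1.32441439])}
side {'camera_matrix': array([[515.13122097,   0.        , 320.03249542],
       [  0.        , 515.13122097, 199.3872863 ],
       [  0.        ,   0.        ,   1.        ]]), 'R': array([[-0.98493277, -0.17159213, -0.02153072],
       [-0.09179551,  0.62424906, -0.77581357],
       [ 0.14656403, -0.76214779, -0.63059475]]), 't': array([0.59964867, 0.12972637, 1.1361736 ])}
{'time': 0.1, 'joint_positions': array([-1.45012348e+00,  8.78696807e-02,  1.37206461e+00, -6.66852049e-06,
        1.68356994e+00, -1.03115327e-01]), 'qvel': array([ 0.00087209, -0.00118922, -0.00489446,  0.00094267, -0.00178347,
        0.00107534]), 'joint_torque': array([ 2.24695119e-03, -3.41253591e+01, -3.03303123e+01,  7.19692698e-02,
        3.04020708e-02, -9.16423528e-05]), 'tool_pos': array([ 0.12198913, -0.53583784,  0.21544696]), 'ee_rot': array([-3.13969055e+00, -1.90171370e-04,  2.23787251e-01]), 'wrist_force': array([ 0.18620918, -0.10564666,  0.75481346]), 'wrist_torque': array([-0.05894782,  0.01611689,  0.02294687]), 'finger_force': 0.0, 'width': 0.09358500973335061}
```

View pics/top0.png

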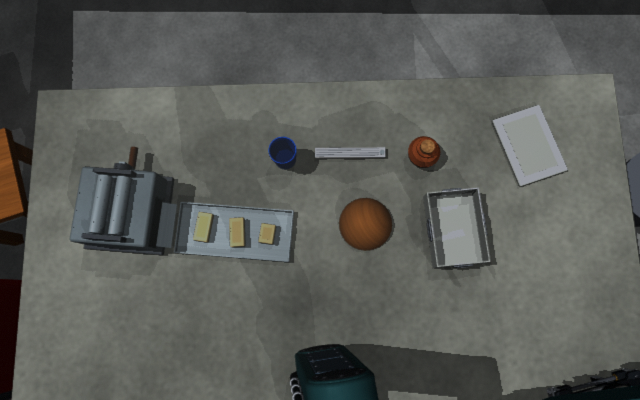

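View pics/side0.png

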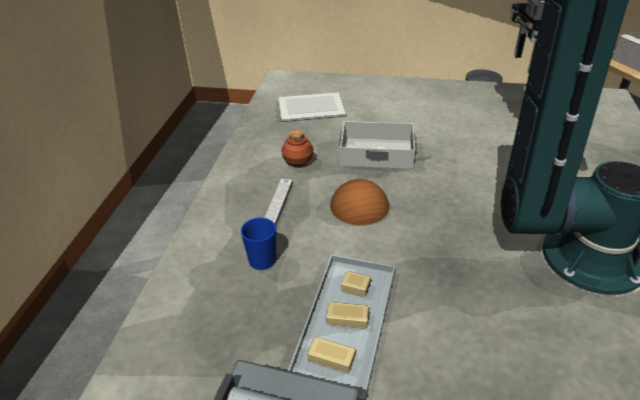

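The top view shows the soaps at about (203,227), (237,233) and (267,234) px, the dome at (366,224) and the box at (458,228). The side view shows the same layout, with the tray along world y. Next I fit poses to silhouettes from both cameras.

```bash
cat > h.py <<'E'
import numpy as np, cv2
from scipy.optimize import minimize
from bench import imaging
P={n:imaging.camera_params(n) for n in("top","side")}
def proj(n,X):
    p=P[n];c=np.asarray(X)@p["R"].T+p["t"];q=c@p["camera_matrix"].T;return q[:,:2]/q[:,2:]
def ray(n,uv,z):
    p=P[n];d=p["R"].T@np.linalg.solve(p["camera_matrix"],[*uv,1]);o=-p["R"].T@p["t"];return o+d*(z-o[2])/d[2]
def box(v,dx,dy,z0,z1):
    x,y,a=v;c,s=np.cos(a),np.sin(a)
    return np.array([[x+c*i*dx/2-s*j*dy/2,y+s*i*dx/2+c*j*dy/2,z] for z in(z0,z1) for i,j in((1,1),(1,-1),(-1,-1),(-1,1))])
def hullmask(n,X,S=4):
    m=np.zeros((400*S,640*S),np.uint8);cv2.fillConvexPoly(m,cv2.convexHull(((proj(n,X)+.5)*S-.5).round().astype(np.int32)),1);return m
def iou(masks,pts):
    s=0
    for n,m in masks.items():
        h=hullmask(n,pts);s+=(h&m).sum()/max(1,(h|m).sum())
    return s/len(masks)
def fit(masks,f,v0):
    M={n:cv2.resize(m.astype(np.uint8),(2560,1600),interpolation=cv2.INTER_NEAREST) for n,m in masks.items()}
    sim=np.array([v0]+[np.array(v0)+d for d in np.diag([.012,.012,.15][:len(v0)])])
    r=minimize(lambda v:-iou(M,f(v)),v0,method="Nelder-Mead",options=dict(initial_simplex=sim,xatol=2e-4,fatol=1e-4));return r.x,-r.fun
def soapmask(im):
    h=cv2.cvtColor(im,cv2.COLOR_RGB2HSV);return ((h[...,0]>15)&(h[...,0]<35)&(h[...,1]>60)&(h[...,2]>90)).astype(np.uint8)
def brown(im):
    h=cv2.cvtColor(im,cv2.COLOR_RGB2HSV);return ((h[...,0]<15)&(h[...,1]>110)&(h[...,2]>50)).astype(np.uint8)
def comp(m,uv,r=8):
    n,l,st,ce=cv2.connectedComponentsWithStats(m);k=1+np.argmin(np.where(st[1:,4]>60,np.hypot(*(ce[1:]-uv).T),1e9));return (l==k).astype(np.uint8),ce[k],st[k,4]
def dome(v,z0=0):
    x,y=v[:2];a=np.linspace(0,2*np.pi,48);return np.array([[x+r*np.cos(t),y+r*np.sin(t),z] for z in np.linspace(0,.065,14) for r in[np.sqrt(.075**2-(z+.01)**2)] for t in a])
def soap(L):
    return lambda v:box(v,L,.04,.003,.028)
E
python3 - <<'E'
from h import *
I={n:cv2.imread(f"pics/{n}0.png")[:,:,::-1].copy() for n in P}
for nm,L,t,s in(("near_cutter",.08,(203,227),(331,354)),("mid",.08,(237,233),(348,315)),("short",.054,(267,234),(356,283))):
    M={}
    for n,uv in(("top",t),("side",s)):
        M[n],c,a=comp(soapmask(I[n]),uv);print(n,c,a)
    print(nm,fit(M,soap(L),[*ray("top",t,.02)[:2],0]))
M={}
for n,uv in(("top",(366,224)),("side",(360,202))):
    M[n],c,a=comp(brown(I[n]),uv);print(n,c,a)
print("dome",fit(M,dome,ray("top",(366,224),.03)[:2]))
for uv in((428,192),(479,188),(489,264),(436,268)):print("rim",ray("top",uv,.06))
for uv in((180,204),(294,207),(291,262),(178,250)):print("tray",ray("top",uv,.02))
cup=ray("top",(283,146),.095);print("cup rim",cup)
o=I["top"][175:285,170:310];o2=I["top"][175:285,415:505]
cv2.imwrite("pics/c0.png",cv2.hconcat([cv2.resize(o[:,:,::-1],None,fx=3.4,fy=3.4,interpolation=2),cv2.resize(o2[:,:,::-1],None,fx=3.4,fy=3.4,interpolation=2)]))
E
```

```text
top [203.58       226.12666667] 300
side [331.22697674 354.30139535] 1075
near_cutter (array([ 0.52849439,  0.3411731 , -0.18523536]), np.float64(0.7397424995705161))
top [236.42440318 231.61007958] 377
side [347.25163399 314.61873638] 918
mid (array([0.51161401, 0.24850874, 0.06290247]), np.float64(0.8349454309105355))
top [266.54863813 233.22568093] 257
side [355.15708812 283.27011494] 522
short (array([ 0.50504246,  0.16613303, -0.07809883]), np.float64(0.8084172711888884))
top [363.99798793 223.60311871] 1988
side [359.34858812 202.52775073] 2054
dome (array([ 0.52840347, -0.10712966]), np.float64(0.9217308129144661))
rim [ 0.60138676 -0.27437753  0.06      ]
rim [ 0.60855025 -0.41220643  0.06      ]
rim [ 0.40460722 -0.42149904  0.06      ]
rim [ 0.39776746 -0.28232482  0.06      ]
tray [0.59440539 0.40851048 0.02      ]
tray [0.57719417 0.09074285 0.02      ]
tray [0.4257988 0.1010504 0.02     ]
tray [0.46645346 0.41038807 0.02      ]
cup rim [0.7312886 0.1128464 0.095    ]
```

View pics/c0.png

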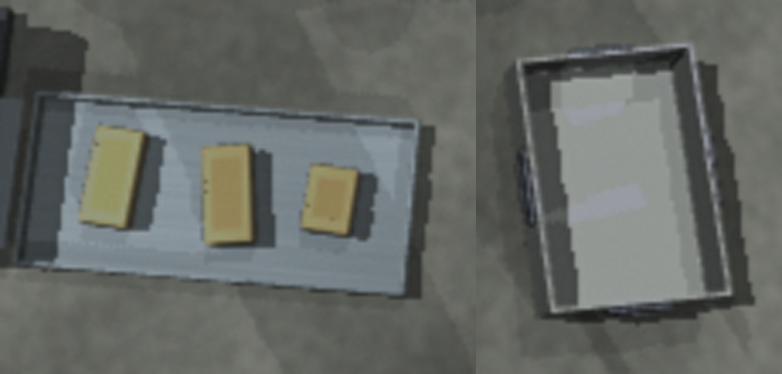

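The crop shows cleanly separated bars. The tray corners are at crop pixels (37,93), (417,120), (403,296) and (15,266), and the box rim corners at (520,62), (692,46), (732,293) and (551,312). The near bar's mask was incomplete, so I refine with a looser mask.

```bash
sed -i 's/(h\[...,1\]>60)&(h\[...,2\]>90)/(h[...,1]>35)\&(h[...,2]>70)/' h.py; python3 - <<'E'
from h import *
from scipy.optimize import least_squares
I={n:cv2.imread(f"pics/{n}0.png")[:,:,::-1].copy() for n in P}
for nm,L,t,s in(("near_cutter",.08,(203,227),(331,354)),("mid",.08,(237,233),(348,315)),("short",.054,(267,234),(356,283))):
    M={}
    for n,uv in(("top",t),("side",s)):
        m,c,a=comp(soapmask(I[n]),uv); M[n]=m;print(n,c.round(1),a)
    for k in((("top","side")),("top",),("side",)): print(nm,k,*fit({n:M[n] for n in k},soap(L),[*ray("top",t,.02)[:2],0]))
M={}
for n,uv in(("top",(366,224)),("side",(360,202))):
    h=cv2.cvtColor(I[n],cv2.COLOR_RGB2HSV);M[n],c,a=comp(((h[...,0]<18)&(h[...,1]>90)).astype(np.uint8),uv);print(c,a)
for k in((("top","side")),("top",),("side",)):print("dome",k,*fit({n:M[n] for n in k},dome,ray("top",(366,224),.03)[:2]))
def rect(pts,z,dx,dy):
    W=np.array([ray("top",p,z)[:2] for p in pts])
    f=lambda v:(box(v,dx,dy,z,z)[[0,1,2,3],:2]-W).ravel()
    r=least_squares(f,[*W.mean(0),0]);return r.x,np.abs(r.fun).max()
c=lambda a,off:[(off+x/3.4-.35,175+y/3.4-.35) for x,y in a]
# order (+,+),(+,-),(-,-),(-,+)
print("tray",rect(c([(37,93),(417,120),(403,296),(15,266)],170),.02,.142,.316))
print("box",rect(c([(44,62),(216,46),(256,293),(75,312)],415),.06,.2,.14))
E
```

```text
top [202.5 226.6] 413
side [331.2 354.3] 1124
near_cutter ('top', 'side') [ 0.52909478  0.34362635 -0.17670347] 0.8644566148019484
near_cutter ('top',) [ 0.53003457  0.34638794 -0.15201806] 0.8232216270088452
near_cutter ('side',) [ 0.52748028  0.34263786 -0.14767354] 0.919023990996982
top [236.3 231.5] 410
side [347.2 314.6] 956
mid ('top', 'side') [0.51128456 0.24975058 0.04112107] 0.8781926781165008
mid ('top',) [0.51181534 0.25161172 0.05266067] 0.8396927016645327
mid ('side',) [0.51080394 0.24865509 0.02213517] 0.9307457212713937
top [266.5 233.2] 283
side [355.2 283.3] 561
short ('top', 'side') [ 0.50611943  0.16655716 -0.1434923 ] 0.873824988172681
short ('top',) [ 0.50688024  0.16801114 -0.17585447] 0.8706018073447414
short ('side',) [ 0.50422311  0.16591001 -0.12623996] 0.901105527638191
[365.16612226 223.67708819] 2143
[359.28142857 202.5047619 ] 2100
dome ('top', 'side') [ 0.52830252 -0.10627048] 0.9651505244809004
dome ('top',) [ 0.528588   -0.10574954] 0.9615891809994108
dome ('side',) [ 0.52802532 -0.10680072] 0.9717172301991662
tray (array([ 0.51367625,  0.25811404, -0.09969378]), np.float64(0.0017497744600464687))
box (array([ 0.50543596, -0.34805428,  0.06829659]), np.float64(0.0023552960782300403))
```

```bash
python3 -m pendant '[[1.6,3.2,0,0,0,-1,1],[1.6,3.2,0,0,0,-1,1],[1.6,3.2,0,0,0,-1,1],[1.6,3.2,0,0,0,-1,1],[1.6,3.2,0,0,0,-1,1],[1.6,3.2,0,0,0,-1,1],[1.6,3.2,0,0,0,-1,1],[1.6,3.2,0,0,0,-1,1]]'; python3 -m pendant '[[1.6,3.2,0,0,0,-1,1],[1.6,3.2,0,0,0,-1,1],[1.6,3.2,0,0,0,0,1],[1.6,3.2,0,0,0,0,1],[1.6,3.2,0,0,0,0,1],[1.6,3.2,0,0,0,0,1],[1.6,3.2,0,0,0,0,1],[1.6,3.2,0,0,0,0,1]]';  python3 -m pendant '[[1.6,3.2,0,0,0,0,1],[1.6,3.2,0,0,0,0,1],[1.6,3.2,0,0,0,0,1],[1.6,3.2,0,0,0,0,1],[1.6,3.2,0,0,0,0,1],[1.6,3.2,0,0,0,0,1],[0,0,0,0,0,0,1],[0,0,0,0,0,0,1]]'
```

```text
time: 0.9
tool_pos: [0.2503, -0.2787, 0.2161]
ee_rot: [-3.141, 0.0, 0.083]
wrist_force: [0.4, 0.1, -0.4]
width: 0.0936
finger_force: 0.0
time: 1.7
tool_pos: [0.3782, -0.0228, 0.2162]
ee_rot: [3.141, 0.0, 0.049]
wrist_force: [-0.3, 0.2, -0.4]
width: 0.0942
finger_force: 0.0
time: 2.5
tool_pos: [0.4737, 0.1679, 0.2156]
ee_rot: [3.141, 0.002, 0.051]
wrist_force: [0.4, -0.4, -0.4]
width: 0.094
finger_force: 0.0
```

```bash
python3 -m pendant '[[1.3,2.7,0,0,0,0,1],[1.2,2.7,0,0,0,0,1],[1.2,2.7,0,0,0,0,1],[0,0,-2.5,0,0,0,1],[0,0,-2.5,0,0,0,1],[0,0,-2.5,0,0,0,1],[0,0,-2.5,0,0,0,1],[0,0,-2.5,0,0,0,1]]'; python3 -m pendant '[[0,0,-2.5,0,0,0,1],[0,0,-2,0,0,0,1],[0,0,-1.3,0,0,0,1],[0,0,-1,0,0,0,1],[0,0,-0.5,0,0,0,1],[0,0,0,0,0,0,1],[0,0,0,0,0,0,1]]'
```

```text
time: 3.3
tool_pos: [0.5108, 0.247, 0.0908]
ee_rot: [3.141, -0.0, 0.048]
wrist_force: [0.5, 0.9, -0.4]
width: 0.094
finger_force: 0.0
time: 4.0
tool_pos: [0.5117, 0.2489, 0.0195]
ee_rot: [-3.141, -0.002, 0.049]
wrist_force: [-0.6, -0.4, 0.0]
width: 0.0936
finger_force: 0.0
```

```bash
python3 -m pendant '[[0,0,-0.2,0,0,0,0.6],[0,0,0,0,0,0,0.2],[0,0,0,0,0,0,0.2],[0,0,0,0,0,0,0.2],[0,0,0,0,0,0,0.2],[0,0,0,0,0,0,0.2],[0,0,0,0,0,0,0.2],[0,0,0,0,0,0,0.2]]'
```

```text
time: 4.8
tool_pos: [0.5111, 0.2487, 0.0165]
ee_rot: [3.142, 0.0, 0.049]
wrist_force: [0.4, -0.2, 0.7]
width: 0.0399
finger_force: 30.0
```

```bash
python3 -m pendant '[[0,0,1,0,0,0,0.2],[0,0,2,0,0,0,0.2],[0,0,3,0,0,0,0.2],[0,0,3,0,0,0,0.2],[0,-1,3,0,0,0,0.2],[0.2,-2.4,0.5,0,0,0,0.2],[0.2,-3,0,0,0,0,0.2],[0.2,-3,0,0,0,0,0.2]]'; python3 -m pendant '[[0.2,-3,0,0,0,0,0.2],[0.2,-3,0,0,0,0,0.2],[0.2,-3,0,0,0,0,0.2],[0.2,-3,0,0,0,0,0.2],[0.2,-3,0,0,0,0,0.2],[0.2,-3,0,0,0,0,0.2],[0.2,-3,0,0,0,0,0.2],[0.2,-3,0,0,0,0,0.2]]';python3 -m pendant '[[0.2,-3,0,0,0,0,0.2],[0.2,-3,0,0,0,0,0.2],[0.2,-3,0,0,0,0,0.2],[0.2,-3,0,0,0,0,0.2],[0.2,-3,0,0,0,0,0.2],[0.2,-3,0,0,0,0,0.2],[0.2,-3,0,0,0,0,0.2],[0.2,-3,0,0,0,0,0.2]]'
```

```text
time: 5.6
tool_pos: [0.5173, 0.154, 0.1428]
ee_rot: [3.142, -0.002, 0.05]
wrist_force: [-0.0, -0.1, -0.6]
width: 0.04
finger_force: 30.0
time: 6.4
tool_pos: [0.5329, -0.0865, 0.1421]
ee_rot: [3.141, -0.0, 0.049]
wrist_force: [0.7, 0.1, -1.5]
width: 0.0397
finger_force: 30.0
time: 7.2
tool_pos: [0.5489, -0.3265, 0.142]
ee_rot: [3.141, -0.0, 0.049]
wrist_force: [0.6, -0.5, -1.5]
width: 0.0396
finger_force: 30.0
```

```bash
python3 -m pendant '[[0,-1,0,0,0,0,0.2],[0,0,0,0,0,0,0.2],[0,0,0,0,0,0,0.2]]'; python3 - <<'E'
from h import *
for n in P: cv2.imwrite(f"pics/{n}1.png",imaging.snapshot(n)[:,:,::-1])
a=cv2.imread("pics/top1.png")[150:310,310:540];b=cv2.imread("pics/side1.png")[80:240,240:470]
cv2.imwrite("pics/c1.png",cv2.resize(cv2.hconcat([a,b]),(782,272)))
E
```

```text
time: 7.5
tool_pos: [0.549, -0.3342, 0.1416]
ee_rot: [-3.141, 0.0, 0.05]
wrist_force: [0.8, 0.6, -1.8]
width: 0.0398
finger_force: 30.0
```

View pics/c1.png

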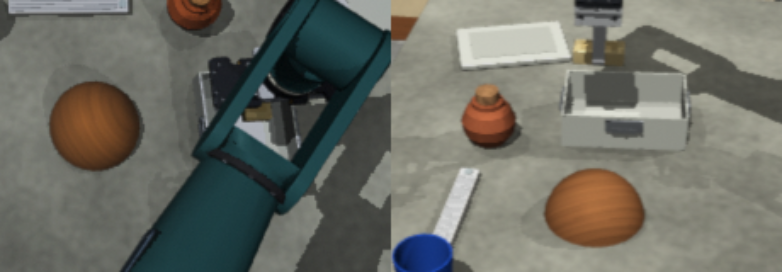

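The bar is held level above the box's +x half: at about (600,50) in the side part of the crop, with the box beneath it. Clearances look as planned, so I lower it.

```bash
python3 -m pendant '[[0,-0.6,0,0,0,0,0.2],[0,-0.5,-1,0,0,0,0.2],[0,0,-2.4,0,0,0,0.2],[0,0,-2.4,0,0,0,0.2],[0,0,-2.4,0,0,0,0.2],[0,0,-2,0,0,0,0.2],[0,0,-1,0,0,0,0.2],[0,0,-0.5,0,0,0,0.2]]'; python3 -m pendant '[[0,0,-0.3,0,0,0,0.2],[0,0,-0.2,0,0,0,0.2],[0,0,-0.1,0,0,0,0.2],[0,0,0,0,0,0,0.2],[0,0,0,0,0,0,0.2]]'
```

```text
time: 8.4
tool_pos: [0.5483, -0.3458, 0.0227]
ee_rot: [-3.14, 0.002, 0.049]
wrist_force: [0.3, -0.6, -0.6]
width: 0.0395
finger_force: 30.0
time: 8.9
tool_pos: [0.5494, -0.3465, 0.0192]
ee_rot: [3.141, -0.001, 0.049]
wrist_force: [0.2, 0.2, -1.6]
width: 0.0395
finger_force: 30.0
```

```bash
python3 -m pendant '[[0,0,-0.1,0,0,0,0.2],[0,0,-0.1,0,0,0,0.2],[0,0,0,0,0,0,0.2],[0,0,0,0,0,0,0.5],[0,0,0,0,0,0,0.65],[0,0,0,0,0,0,0.65],[0,0,0,0,0,0,0.65],[0,0,1,0,0,0,0.65]]'; python3 -m pendant '[[0,0,3,0,0,0,0.65],[0,0,4,0,0,0,0.65],[0,0,4,0,0,0,0.65],[0,0,4,0,0,0,0.8],[0,3,4,0,0,0,1],[0,4,0,0,0,0,1],[0,4,0,0,0,0,1],[0,4,0,0,0,0,1]]'
```

```text
time: 9.7
tool_pos: [0.548, -0.3455, 0.0251]
ee_rot: [-3.139, 0.003, 0.049]
wrist_force: [0.0, -0.6, -1.3]
width: 0.0613
finger_force: 0.0
time: 10.5
tool_pos: [0.5491, -0.1951, 0.2182]
ee_rot: [3.141, -0.002, 0.049]
wrist_force: [0.3, 0.1, -0.2]
width: 0.0934
finger_force: 0.0
```

```bash
python3 -m pendant '[[-0.2,3.8,0,0,0,-1,1],[-0.2,3.8,0,0,0,-1,1],[-0.2,3.8,0,0,0,-1,1],[-0.2,3.8,0,0,0,-1,1],[-0.2,3.8,0,0,0,-1,1],[-0.2,3.8,0,0,0,-1,1],[-0.2,3.8,0,0,0,-1,1],[-0.2,3.8,0,0,0,-1,1]]'; python3 -m pendant '[[-0.2,3.8,0,0,0,-1,1],[-0.2,3.8,0,0,0,-1,1],[0,3.8,0,0,0,-1,1],[0,3.8,0,0,0,-1,1],[0,3.8,0,0,0,0,1],[0,3.0,0,0,0,0,1],[0,1.5,0,0,0,0,1],[0,0,0,0,0,0,1]]'; python3 -m pendant '[[0,0,-2,0,0,0,1],[0,0,0,0,0,0,1]]'
```

```text
time: 11.3
tool_pos: [0.5328, 0.1092, 0.2177]
ee_rot: [-3.141, -0.002, -0.091]
wrist_force: [0.6, 0.6, 0.5]
width: 0.0936
finger_force: 0.0
time: 12.1
tool_pos: [0.5287, 0.3441, 0.2167]
ee_rot: [3.142, -0.0, -0.158]
wrist_force: [0.3, -0.2, -0.4]
width: 0.0937
finger_force: 0.0
time: 12.3
tool_pos: [0.5282, 0.3406, 0.1941]
ee_rot: [3.138, 0.004, -0.162]
wrist_force: [0.4, -0.1, -1.2]
width: 0.0936
finger_force: 0.0
```

```bash
python3 -m pendant '[[0,0,-2,0,0,0,1],[0,0,-3,0,0,0,1],[0,0,-3,0,0,0,1],[0,0,-0.5,0,0,0,1],[0,0,0,0,0,0,1],[0,0,0,0,0,0,1]]'; python3 - <<'E'
from h import *
for n in P: cv2.imwrite(f"pics/{n}2.png",imaging.snapshot(n)[:,:,::-1])
a=cv2.imread("pics/top2.png")[140:280,50:300];b=cv2.imread("pics/side2.png")[200:400,200:450]
cv2.imwrite("pics/c2.png",cv2.resize(cv2.vconcat([a,b]),(441,600)))
E
```

```text
time: 12.9
tool_pos: [0.5303, 0.3426, 0.1138]
ee_rot: [-3.14, -0.003, -0.161]
wrist_force: [0.3, 0.4, 0.0]
width: 0.0942
finger_force: 0.0
```

View pics/c2.png

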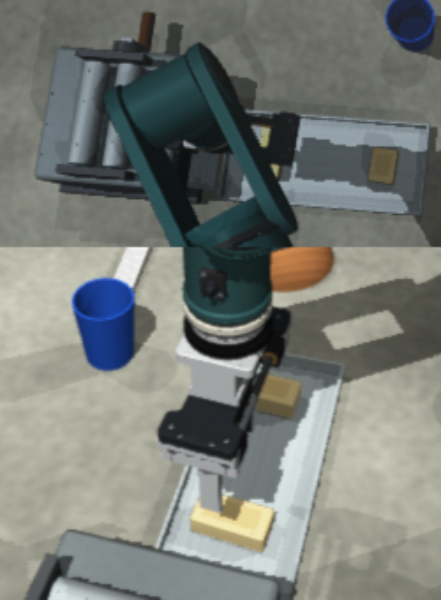

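Clear of the housing so far: the bar is under the fingers and the housing is to the left. For margin I shift 1 cm away from it, since the closing fingers will centre the bar, and descend.

```bash
python3 -m pendant '[[-0.1,-1,-1,0,0,0,1],[0,0,-2,0,0,0,1],[0,0,-2,0,0,0,1],[0,0,-2,0,0,0,1],[0,0,-1,0,0,0,1],[0,0,0,0,0,0,1]]'; python3 -m pendant '[[0,0,-1,0,0,0,1],[0,0,-0.5,0,0,0,1],[0,0,-0.2,0,0,0,1],[0,0,0,0,0,0,0.7],[0,0,0,0,0,0,0.2],[0,0,0,0,0,0,0.2],[0,0,0,0,0,0,0.2],[0,0,0,0,0,0,0.2]]'; python3 -m pendant '[[0,0,0,0,0,0,0.2],[0,0,0,0,0,0,0.2],[0,0,0,0,0,0,0.2],[0,0,0,0,0,0,0.2]]'
```

```text
time: 13.6
tool_pos: [0.5268, 0.3317, 0.0295]
ee_rot: [3.139, 0.003, -0.16]
wrist_force: [-0.3, -0.4, 0.1]
width: 0.0942
finger_force: 0.0
time: 14.4
tool_pos: [0.5281, 0.3329, 0.0147]
ee_rot: [-3.141, -0.0, -0.16]
wrist_force: [-0.2, 0.2, 0.2]
width: 0.0574
finger_force: 0.2
time: 14.8
tool_pos: [0.5282, 0.3329, 0.0147]
ee_rot: [-3.141, -0.0, -0.16]
wrist_force: [-0.2, 1.1, 0.6]
width: 0.0396
finger_force: 30.0
```

```bash
python3 -m pendant '[[0,0,1,0,0,0,0.2],[0,0,2,0,0,0,0.2],[0,0,3,0,0,0,0.2],[0,0,3,0,0,0,0.2],[0,-1,3,0,0,0,0.2],[-0.2,-2.4,1,0,0,0,0.2],[-0.3,-3,0,0,0,1,0.2],[-0.3,-3,0,0,0,1,0.2]]'; python3 -m pendant '[[-0.3,-3,0,0,0,1,0.2],[-0.3,-3,0,0,0,1,0.2],[-0.3,-3,0,0,0,1,0.2],[-0.3,-3,0,0,0,1,0.2],[-0.3,-3,0,0,0,1,0.2],[-0.3,-3,0,0,0,1,0.2],[-0.3,-3,0,0,0,1,0.2],[-0.3,-3,0,0,0,1,0.2]]';python3 -m pendant '[[-0.3,-3,0,0,0,1,0.2],[-0.3,-3,0,0,0,1,0.2],[-0.3,-3,0,0,0,0,0.2],[-0.3,-3,0,0,0,0,0.2],[-0.3,-3,0,0,0,0,0.2],[-0.3,-3,0,0,0,0,0.2],[-0.3,-3,0,0,0,0,0.2],[-0.3,-3,0,0,0,0,0.2]]'; python3 -m pendant '[[-0.3,-3,0,0,0,0,0.2],[-0.3,-3,0,0,0,0,0.2],[-0.3,-3,0,0,0,0,0.2],[-0.3,-2,0,0,0,0,0.2],[-0.2,0,0,0,0,0,0.2],[0,0,0,0,0,0,0.2],[0,0,0,0,0,0,0.2]]'; python3 - <<'E'
from h import *
for n in P: cv2.imwrite(f"pics/{n}3.png",imaging.snapshot(n)[:,:,::-1])
a=cv2.imread("pics/top3.png")[150:310,310:540];b=cv2.imread("pics/side3.png")[80:240,240:470]
cv2.imwrite("pics/c3.png",cv2.resize(cv2.hconcat([a,b]),(782,272)))
E
```

```text
time: 15.6
tool_pos: [0.5201, 0.2378, 0.1459]
ee_rot: [-3.141, -0.002, -0.124]
wrist_force: [0.7, 0.5, -1.4]
width: 0.04
finger_force: 30.0
time: 16.4
tool_pos: [0.4955, -0.0026, 0.1451]
ee_rot: [3.141, -0.0, 0.015]
wrist_force: [1.2, 0.1, -0.0]
width: 0.0397
finger_force: 30.0
time: 17.2
tool_pos: [0.4715, -0.2426, 0.145]
ee_rot: [3.141, 0.0, 0.049]
wrist_force: [-0.1, -0.1, -0.8]
width: 0.0398
finger_force: 30.0
time: 17.9
tool_pos: [0.4582, -0.3502, 0.1446]
ee_rot: [-3.141, -0.0, 0.05]
wrist_force: [-0.6, -0.9, -0.7]
width: 0.0399
finger_force: 30.0
```

View pics/c3.png

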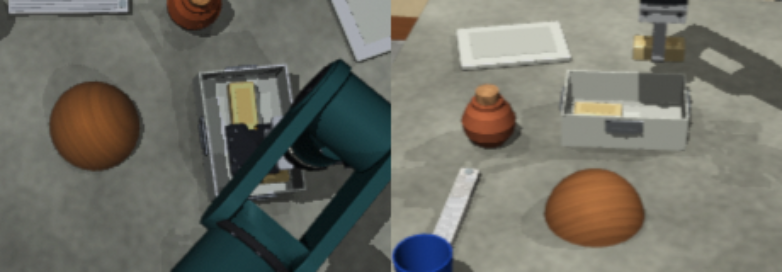

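The first bar lies flat in the +x half of the box and the second hangs over the other half, so I lower it.

```bash
python3 -m pendant '[[0,0,-1.5,0,0,0,0.2],[0,0,-2.4,0,0,0,0.2],[0,0,-2.4,0,0,0,0.2],[0,0,-2.4,0,0,0,0.2],[0,0,-2,0,0,0,0.2],[0,0,-1,0,0,0,0.2],[0,0,-0.6,0,0,0,0.2],[0,0,-0.2,0,0,0,0.2]]'; python3 -m pendant '[[0,0,-0.1,0,0,0,0.2],[0,0,-0.1,0,0,0,0.2],[0,0,0,0,0,0,0.2],[0,0,0,0,0,0,0.2]]'
```

```text
time: 18.8
tool_pos: [0.4581, -0.351, 0.019]
ee_rot: [-3.141, 0.0, 0.05]
wrist_force: [0.0, 0.4, 0.3]
width: 0.0398
finger_force: 30.0
time: 19.2
tool_pos: [0.4584, -0.3516, 0.0182]
ee_rot: [3.141, -0.001, 0.049]
wrist_force: [-0.5, 0.3, -1.1]
width: 0.0397
finger_force: 30.0
```

```bash
python3 -m pendant '[[0,0,-0.1,0,0,0,0.2],[0,0,-0.1,0,0,0,0.2],[0,0,0,0,0,0,0.2],[0,0,0,0,0,0,0.5],[0,0,0,0,0,0,0.65],[0,0,0,0,0,0,0.65],[0,0,0,0,0,0,0.65],[0,0,1,0,0,0,0.65]]'; python3 -m pendant '[[0,0,3,0,0,0,0.65],[0,0,4,0,0,0,0.65],[0,0,4,0,0,0,0.65],[0,0,4,0,0,0,0.8],[0.3,3,2,0,0,-1,1],[0.3,3.5,0,0,0,-1,1],[0.3,3.5,0,0,0,-1,1],[0.3,3.5,0,0,0,-1,1]]'; python3 -m pendant '[[0.3,3.5,0,0,0,-1,1],[0.3,3.5,0,0,0,-1,1],[0.3,3.5,0,0,0,-1,1],[0.3,3.5,0,0,0,-1,1],[0.3,3.5,0,0,0,-1,1],[0.3,3.5,0,0,0,-1,1],[0.3,3.5,0,0,0,-1,1],[0.3,3.5,0,0,0,0,1]]'; python3 -m pendant '[[0.3,3.5,0,0,0,0,1],[0.3,3.5,0,0,0,0,1],[0.3,3.3,0,0,0,0,1],[0.2,0,0,0,0,0,1],[0,0,0,0,0,0,1],[0,0,0,0,0,0,1]]'
```

```text
time: 20.0
tool_pos: [0.4571, -0.3504, 0.0243]
ee_rot: [-3.139, 0.002, 0.049]
wrist_force: [0.3, -0.3, -0.1]
width: 0.0611
finger_force: 0.0
time: 20.8
tool_pos: [0.4701, -0.2152, 0.1969]
ee_rot: [3.141, -0.002, -0.022]
wrist_force: [0.4, -0.1, -0.3]
width: 0.0934
finger_force: 0.0
time: 21.6
tool_pos: [0.4941, 0.0652, 0.1966]
ee_rot: [-3.141, -0.002, -0.143]
wrist_force: [1.1, -0.1, 0.0]
width: 0.0941
finger_force: 0.0
time: 22.2
tool_pos: [0.5051, 0.1659, 0.1959]
ee_rot: [3.141, -0.0, -0.144]
wrist_force: [0.3, -0.1, -0.1]
width: 0.094
finger_force: 0.0
```

```bash
python3 -m pendant '[[0,0,-2,0,0,0,1],[0,0,-3,0,0,0,1],[0,0,-3,0,0,0,1],[0,0,-3,0,0,0,1],[0,0,-3,0,0,0,1],[0,0,-2,0,0,0,1],[0,0,-1,0,0,0,1],[0,0,-0.5,0,0,0,1]]'; python3 -m pendant '[[0,0,-0.2,0,0,0,0.7],[0,0,-0.1,0,0,0,0.2],[0,0,0,0,0,0,0.2],[0,0,0,0,0,0,0.2],[0,0,0,0,0,0,0.2],[0,0,0,0,0,0,0.2],[0,0,0,0,0,0,0.2],[0,0,0,0,0,0,0.2]]'; python3 -m pendant '[[0,0,0,0,0,0,0.2],[0,0,0,0,0,0,0.2]]'
```

```text
time: 23.0
tool_pos: [0.5048, 0.1656, 0.0199]
ee_rot: [3.141, 0.001, -0.144]
wrist_force: [-0.5, 0.5, 0.1]
width: 0.0939
finger_force: 0.0
time: 23.8
tool_pos: [0.5051, 0.1667, 0.0176]
ee_rot: [3.142, -0.0, -0.143]
wrist_force: [-0.5, 0.3, 0.3]
width: 0.0401
finger_force: 29.8
time: 24.0
tool_pos: [0.5051, 0.1667, 0.0176]
ee_rot: [3.142, -0.0, -0.143]
wrist_force: [-0.1, -0.3, 0.6]
width: 0.0399
finger_force: 29.8
```

```bash
python3 -m pendant '[[0,0,1,0,0,0,0.2],[0,0,2,0,0,0,0.2],[0,0,3,0,0,0,0.2],[0,0,3,0,0,0,0.2],[0,-1.3,2,0,0,0,0.2],[0.2,-2,1,0,0,0,0.2],[0.3,-3,0,0,0,0,0.2],[0.3,-3,0,0,0,0,0.2]]'; python3 -m pendant '[[0.3,-3,0,0,0,0,0.2],[0.3,-3,0,0,0,0,0.2],[0.3,-3,0,0,0,0,0.2],[0.3,-3,0,0,0,0,0.2],[0.3,-3,0,0,0,0,0.2],[0.3,-2,0,0,0,0,0.2],[0,-1,0,0,0,0,0.2],[0,0,0,0,0,0,0.2]]'; python3 -m pendant '[[0,0,-2,0,0,0,0.2],[0,0,-1,0,0,0,0.2],[0,0,0,0,0,0,0.2],[0,0,0,0,0,0,0.2]]'; python3 - <<'E'
from h import *
for n in P: cv2.imwrite(f"pics/{n}4.png",imaging.snapshot(n)[:,:,::-1])
h=cv2.cvtColor(cv2.imread("pics/top4.png"),cv2.COLOR_BGR2HSV)
a=cv2.imread("pics/top4.png")[150:310,310:540];b=cv2.imread("pics/side4.png")[80:240,240:470]
cv2.imwrite("pics/c4.png",cv2.resize(cv2.hconcat([a,b]),(782,272)))
E
```

```text
time: 24.8
tool_pos: [0.5135, 0.0731, 0.139]
ee_rot: [-3.141, -0.002, -0.142]
wrist_force: [0.7, 0.4, -1.6]
width: 0.0396
finger_force: 29.8
time: 25.6
tool_pos: [0.531, -0.1072, 0.1377]
ee_rot: [3.142, 0.0, -0.145]
wrist_force: [0.6, 1.7, -0.4]
width: 0.0398
finger_force: 29.8
time: 26.0
tool_pos: [0.5309, -0.1055, 0.1075]
ee_rot: [-3.141, 0.001, -0.142]
wrist_force: [1.0, 0.2, 0.0]
width: 0.0399
finger_force: 29.8
```

View pics/c4.png

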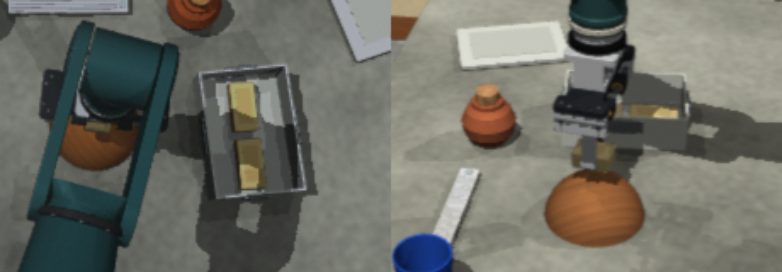

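Both bars lie flat in the box, and the short bar at (595,155) is centred over the dome at (595,205). I lower it gently.

```bash
python3 -m pendant '[[-0.3,-0.1,-0.5,0,0,0,0.2],[0,0,-0.8,0,0,0,0.2],[0,0,-0.6,0,0,0,0.2],[0,0,-0.4,0,0,0,0.2],[0,0,-0.2,0,0,0,0.2],[0,0,0,0,0,0,0.2],[0,0,0,0,0,0,0.2]]'; python3 -m pendant '[[0,0,-0.1,0,0,0,0.2],[0,0,0,0,0,0,0.2],[0,0,0,0,0,0,0.2]]'; python3 -m pendant '[[0,0,-0.1,0,0,0,0.2],[0,0,0,0,0,0,0.2],[0,0,0,0,0,0,0.2]]'
```

```text
time: 26.8
tool_pos: [0.5282, -0.1074, 0.0826]
ee_rot: [3.141, -0.0, -0.143]
wrist_force: [-0.0, 0.4, -0.6]
width: 0.0397
finger_force: 29.8
time: 27.1
tool_pos: [0.5282, -0.1073, 0.0816]
ee_rot: [3.141, -0.0, -0.143]
wrist_force: [-0.4, 0.2, 0.3]
width: 0.0398
finger_force: 29.8
time: 27.4
tool_pos: [0.5281, -0.1073, 0.0805]
ee_rot: [3.142, 0.0, -0.143]
wrist_force: [-0.2, -1.7, -0.4]
width: 0.0398
finger_force: 29.8
```

```bash
python3 -m pendant '[[0,0,-0.1,0,0,0,0.2],[0,0,0,0,0,0,0.2],[0,0,0,0,0,0,0.2]]'; python3 -m pendant '[[0,0,-0.05,0,0,0,0.2],[0,0,0,0,0,0,0.2],[0,0,0,0,0,0,0.2]]'
```

```text
time: 27.7
tool_pos: [0.5281, -0.1073, 0.0795]
ee_rot: [3.141, -0.0, -0.143]
wrist_force: [0.2, -0.4, -0.3]
width: 0.0397
finger_force: 29.8
time: 28.0
tool_pos: [0.5281, -0.1073, 0.0795]
ee_rot: [3.141, -0.0, -0.143]
wrist_force: [-1.0, 0.7, 3.3]
width: 0.04
finger_force: 29.8
```

Contact is felt (3.3 N), so I open slowly and back off.

```bash
python3 -m pendant '[[0,0,0,0,0,0,0.43],[0,0,0,0,0,0,0.45],[0,0,0,0,0,0,0.5],[0,0,0,0,0,0,0.6],[0,0,0,0,0,0,0.7],[0,0,0,0,0,0,0.75],[0,0,0,0,0,0,0.75]]'; python3 -m pendant '[[0,0,0.5,0,0,0,0.75],[0,0,1,0,0,0,0.75],[0,0,2,0,0,0,0.75],[0,0,3,0,0,0,0.75],[0,0,3,0,0,0,0.75],[0,0,3,0,0,0,0.75],[-4,0,0,0,0,0,0.75],[-4,0,0,0,0,0,0.75]]'; python3 -m pendant '[[-4,0,0,0,0,0,0.75],[-4,0,0,0,0,0,0.75],[-4,0,0,0,0,0,0.75],[-3,0,0,0,0,0,0.75],[0,0,0,0,0,0,0.75],[0,0,0,0,0,0,0.75]]'; python3 - <<'E'
from h import *
for n in P: cv2.imwrite(f"pics/{n}5.png",imaging.snapshot(n)[:,:,::-1])
a=cv2.imread("pics/top5.png")[120:320,260:540];b=cv2.imread("pics/side5.png")[80:280,230:510]
cv2.imwrite("pics/c5.png",cv2.resize(cv2.vconcat([a,b]),(420,600)))
E
```

```text
time: 28.7
tool_pos: [0.528, -0.1073, 0.079]
ee_rot: [3.141, 0.0, -0.143]
wrist_force: [-0.6, -0.5, 0.1]
width: 0.07
finger_force: 0.0
time: 29.5
tool_pos: [0.4484, -0.1076, 0.2063]
ee_rot: [3.141, -0.004, -0.142]
wrist_force: [-0.2, -1.0, 0.1]
width: 0.0704
finger_force: 0.0
time: 30.1
tool_pos: [0.2984, -0.1075, 0.2052]
ee_rot: [3.14, -0.003, -0.144]
wrist_force: [0.8, 0.2, -1.2]
width: 0.0705
finger_force: 0.0
```

View pics/c5.png

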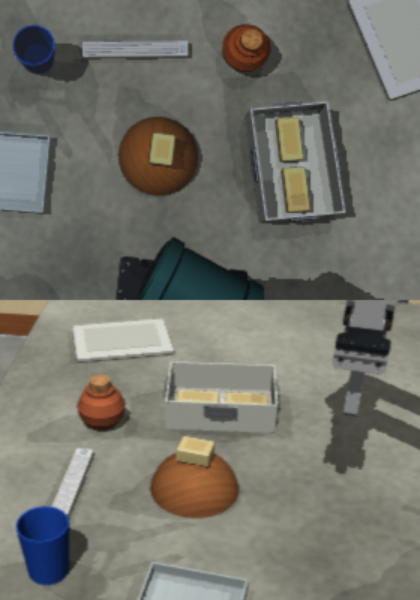

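All three pieces are in place: the bars are in the box at crop pixels (290,138) and (297,190), and the short bar is on the dome at (162,149). I check its offset and tilt, and whether it is still settling.

```bash
python3 -m pendant '[[0,0,0,0,0,0,0.75],[0,0,0,0,0,0,0.75],[0,0,0,0,0,0,0.75],[0,0,0,0,0,0,0.75],[0,0,0,0,0,0,0.75],[0,0,0,0,0,0,0.75],[0,0,0,0,0,0,0.75],[0,0,0,0,0,0,0.75]]'>/dev/null; python3 - <<'E'
from h import *
from scipy.spatial.transform import Rotation as Ro
J={n:imaging.snapshot(n) for n in P}
B=np.array([[i*.027,j*.02,k*.0125] for i in(1,-1) for j in(1,-1) for k in(1,-1)])
def f(v): return Ro.from_euler("ZYX",[v[2],v[3],v[4]]).apply(B)+[v[0],v[1],.0775+v[5]*0]
for tag,G in(("t0",{n:cv2.imread(f"pics/{n}5.png")[:,:,::-1].copy() for n in P}),("t1",J)):
    M={}
    for n,uv in(("top",(368,219)),("side",(360,181))):
        h=cv2.cvtColor(G[n],cv2.COLOR_RGB2HSV);m=((h[...,0]>=19)&(h[...,0]<36)&(h[...,1]>35)&(h[...,2]>70)).astype(np.uint8)
        M[n],c,a=comp(m,uv);print(tag,n,c.round(2),a)
    MM={n:cv2.resize(m,(2560,1600),interpolation=0) for n,m in M.items()}
    v0=np.array([.528,-.107,-.143,0,0,0]);sim=np.array([v0]+[v0+d for d in np.diag([.01,.01,.1,.15,.15,.001])])
    r=minimize(lambda v:-iou(MM,f(v)),v0,method="Nelder-Mead",options=dict(initial_simplex=sim,maxiter=500));print(r.x.round(4),r.fun)
    D={}
    for n,uv in(("top",(366,224)),("side",(360,202))):
        h=cv2.cvtColor(G[n],cv2.COLOR_RGB2HSV);d=((h[...,0]<18)&(h[...,1]>90)).astype(np.uint8)
        D[n]=comp(d|M[n],uv)[0]
    print("dome",fit({"top":D["top"]},dome,[.528,-.106]))
E
```

```text
t0 top [367.9  218.89] 314
t0 side [359.9  179.62] 429
[ 0.5288 -0.1085 -0.1704 -0.0341 -0.0595  0.001 ] -0.9037959680441727
dome (array([ 0.52857614, -0.10574855]), np.float64(0.9525974572703545))
t1 top [367.87 218.93] 312
t1 side [359.77 179.63] 429
[ 0.5289 -0.1084 -0.1413 -0.1065 -0.0408  0.0011] -0.9063172116926348
dome (array([ 0.52885365, -0.10560423]), np.float64(0.9532398316970547))
```

The short bar is stationary, about 3 mm off the top point, with a small tilt. I hand in the job.

```bash
python3 -c "
from bench import robot
print(robot.close_job())"
```

```text
the job is handed in; nothing more can be done
None
```

I handed in the job at about 31 s of the 72 s allowed: both full bars lie flat side by side in the lunch box, the short bar rests on the calabash about 3 mm from its top point with a small tilt, and the cup, pot and fan looked untouched in the last pictures; the hand-in gave no verdict.

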